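# Find the worn-out icing knife on the test stand

## Task

Three icing knives are clamped in the test stand. Working from left to right (as you face the stand from the robot), gently press the tip of each blade down until it meets its stop, hold it there a moment and feel how stiff it is, then let it spring back. Then swing the red clamp lever of the softest blade all the way over to its stop to open it, leave the other two levers shut, and do not disturb the things standing around.

Things in the scene. Friction and masses are not known exactly. Their poses are not given: they have to be found in the camera images.
- stand: Test stand fixed to the table: a pale wooden board 142 x 244 mm, 14 mm thick, with a dark stop rail along it. Origin: centre of its underside. At zero yaw its x points away from the robot and its y to the robot's left. Three stations (grey clamp, knife, red lever) stand on it at y = +80, 0 and -80 mm in its frame (left, middle, right), in any order of a, b, c.
- blade_a_tip (a point): Point on the upper face of knife a's steel blade, on its centre line, 75 mm from its clamp and 10 mm short of its rounded free end. Blade 26 mm wide, 3 mm thick, pointing along the stand's -x, level and 67.5 mm above the table at rest. The point moves with the blade, 15 mm down at the stop. All three blades look alike; only the stop rail lies below.
- blade_a (a joint): Downward bend of blade a at its clamp, rad: 0 at rest, 0.2 hard against the stop rail. It springs back by itself. Pressed at the tip point, the good blades need 8 to 10 N to reach the stop, the soft one about 3 N; the force rises steadily with the bend.
- lever_a_bar (a point): Centre of the red cross bar of station a's clamp lever: bar 33 mm long along the stand's y, 13 mm thick, on a 42 mm arm hinged 89 mm above the table. Shut, it leans 0.5 rad to the blade tip: bar 126 mm above the table, 75 mm along the stand's +x from the blade's tip point. Push it along +x to open. The clamp below is 36 mm wide, 95 mm high.
- lever_a (a joint): Swing of clamp lever a, rad: 0 shut (leaning towards the blade tip), growing as it swings over towards the knife's handle. Fully open is at its own end stop, which differs from clamp to clamp: 0.7 to 1.0 rad (the bar is then 28 to 40 mm farther along the stand's +x). It stays where it is left; about 1.5 N moves it.
- blade_b_tip (a point): Point on the upper face of knife b's steel blade, on its centre line, 75 mm from its clamp and 10 mm short of its rounded free end. Blade 26 mm wide, 3 mm thick, pointing along the stand's -x, level and 67.5 mm above the table at rest. The point moves with the blade, 15 mm down at the stop. All three blades look alike; only the stop rail lies below.
- blade_b (a joint): Downward bend of blade b at its clamp, rad: 0 at rest, 0.2 hard against the stop rail. It springs back by itself. Pressed at the tip point, the good blades need 8 to 10 N to reach the stop, the soft one about 3 N; the force rises steadily with the bend.
- lever_b_bar (a point): Centre of the red cross bar of station b's clamp lever: bar 33 mm long along the stand's y, 13 mm thick, on a 42 mm arm hinged 89 mm above the table. Shut, it leans 0.5 rad to the blade tip: bar 126 mm above the table, 75 mm along the stand's +x from the blade's tip point. Push it along +x to open. The clamp below is 36 mm wide, 95 mm high.
- lever_b (a joint): Swing of clamp lever b, rad: 0 shut (leaning towards the blade tip), growing as it swings over towards the knife's handle. Fully open is at its own end stop, which differs from clamp to clamp: 0.7 to 1.0 rad (the bar is then 28 to 40 mm farther along the stand's +x). It stays where it is left; about 1.5 N moves it.
- blade_c_tip (a point): Point on the upper face of knife c's steel blade, on its centre line, 75 mm from its clamp and 10 mm short of its rounded free end. Blade 26 mm wide, 3 mm thick, pointing along the stand's -x, level and 67.5 mm above the table at rest. The point moves with the blade, 15 mm down at the stop. All three blades look alike; only the stop rail lies below.
- blade_c (a joint): Downward bend of blade c at its clamp, rad: 0 at rest, 0.2 hard against the stop rail. It springs back by itself. Pressed at the tip point, the good blades need 8 to 10 N to reach the stop, the soft one about 3 N; the force rises steadily with the bend.
- lever_c_bar (a point): Centre of the red cross bar of station c's clamp lever: bar 33 mm long along the stand's y, 13 mm thick, on a 42 mm arm hinged 89 mm above the table. Shut, it leans 0.5 rad to the blade tip: bar 126 mm above the table, 75 mm along the stand's +x from the blade's tip point. Push it along +x to open. The clamp below is 36 mm wide, 95 mm high.
- lever_c (a joint): Swing of clamp lever c, rad: 0 shut (leaning towards the blade tip), growing as it swings over towards the knife's handle. Fully open is at its own end stop, which differs from clamp to clamp: 0.7 to 1.0 rad (the bar is then 28 to 40 mm farther along the stand's +x). It stays where it is left; about 1.5 N moves it.
- salt_centre (a point): Grey salt shaker, 44 mm across, 90 mm tall, standing left of the stand; bystander. Point at its centre.
- spice_centre (a point): Small spice jar with a dark cap, 41 mm across, 105 mm tall, standing right of the stand; bystander. Point at its centre.
- cocoa_centre (a point): Small jar with brown contents and a dark cap, 44 mm across, 96 mm tall, standing left of the stand; bystander. Point at its centre.

How it is judged (in metres and radians):
On the way, in this order (a step that is already met when the one before it is completed fails the run):
1. the left blade is held down at its stop (bend over 0.185 rad) for 0.2 s (((value of joint blade_a above 0.185 rad and y of blade_a_tip in the frame of stand above 0.04 m) or (value of joint blade_b above 0.185 rad and y of blade_b_tip in the frame of stand above 0.04 m) or (value of joint blade_c above 0.185 rad and y of blade_c_tip in the frame of stand above 0.04 m))), for 0.2 s.
2. then the middle blade is held down at its stop for 0.2 s (((value of joint blade_a above 0.185 rad and y of blade_a_tip in the frame of stand between -0.04 and 0.04 m) or (value of joint blade_b above 0.185 rad and y of blade_b_tip in the frame of stand between -0.04 and 0.04 m) or (value of joint blade_c above 0.185 rad and y of blade_c_tip in the frame of stand between -0.04 and 0.04 m))), for 0.2 s.
3. then the right blade is held down at its stop for 0.2 s (((value of joint blade_a above 0.185 rad and y of blade_a_tip in the frame of stand below -0.04 m) or (value of joint blade_b above 0.185 rad and y of blade_b_tip in the frame of stand below -0.04 m) or (value of joint blade_c above 0.185 rad and y of blade_c_tip in the frame of stand below -0.04 m))), for 0.2 s.
4. then the clamp lever of the softest blade is open (over 0.85 rad) (value of joint any of lever_a, lever_b, lever_c above 0.85 rad), for 0.1 s.
At the end, for the whole second after the job is handed in: The clamp lever of the softest blade is open at its stop (over 0.85 rad), the other two levers are shut (under 0.2 rad), and all three blades have sprung back (bend under 0.03 rad) (((value of joint lever_a above 0.85 rad and value of joint each of lever_b, lever_c below 0.2 rad) or (value of joint lever_b above 0.85 rad and value of joint each of lever_a, lever_c below 0.2 rad) or (value of joint lever_c above 0.85 rad and value of joint each of lever_a, lever_b below 0.2 rad)) and value of joint each of blade_a, blade_b, blade_c below 0.03 rad); the robot touches nothing.
It fails at once if a blade is pressed with more than 40 N (contact force between any of blade_a, blade_b, blade_c and anything else above 40 N).
It fails at once if a bystander (salt shaker, spice jar or cocoa jar) is moved by more than 15 mm (distance of any of salt_centre, spice_centre, cocoa_centre from where it was at the start of the episode above 0.015 m).
It also fails if it takes over 62 s, if anything falls off the work surface, if the arm or the gripper's body presses on something with over 40 N, if the wrist force passes 120 N, or if a joint passes its speed limit or range.

## Robot

A 6-joint arm with a two-finger parallel gripper is mounted at the origin on a cart in front of the work surface, level with it; the furniture and walls round the work are solid. World frame = base frame: x ahead of the robot, y to its left, z up, the work surface at z = 0. Lengths are in m, angles in degrees, forces in N, time in s.
With the tool pointing down it reaches from about 0.4 to 0.825 m from the base axis. Payload 7 kg.
Tool frame: the origin (TCP) lies on the mounting face of the last link; the fingertips stand 178 mm ahead of it and the grasp point (between the pads) lies 159 mm ahead of it (ctrl.tip_extent is the distance from the TCP to the fingertips, in m); z points along the fingers, y is the direction in which the jaws open and shut (so a half turn about z gives the same grasp; the last joint's range is limited). The gripper opens to 88 mm and grips with 3 to 60 N. Pads are 19 mm wide; open, the fingers measure 130 mm over their backs; the gripper's body (78 mm by 193 mm) begins 47 mm behind the grasp point.
Start: joints at [-55.227, 20.546, 0.682, 0, -70.136, -16.507], TCP at [0.212, -0.641, 0.405] pointing down, gripper open.
Joint ranges: [-176.03, 176.03], [-82.01, 121.73], [-58.28, 71.71], [-173.87, 95.51], [-174.79, -0.11], [-173.66, 173.66]. Speed limits (degrees/s): [136.94, 136.94, 172.46, 180, 180, 180].

## Interface

Orientations are given as [roll, pitch, yaw] about the fixed x, y, z axes, in that order (R = Rz(yaw) Ry(pitch) Rx(roll)).
In Python, from plant import ctrl gives the robot as it stands. The module is installed in compiled form; this text tells all that it offers.
- The arm moves only by the tool carry_out, never from a script. Its argument "moves" is text: rows parted by semicolons, each of 7 numbers parted by spaces: the finger opening in m, from 0 to 0.0876, then the shift along the tool's x, y, z in m, then the turn, a rotation vector about the tool's x, y, z in rad. A call has 1 to 20 rows; each row is the pose to reach, as a shift and turn from the pose commanded when the call began, along the tool's axes at that moment; what a row does not reach only later rows make up. A row lasts 1/10 s, in which the tool goes at most 50 mm and 8.59 degrees, less where a joint would pass 70% of its speed; a pose out of reach is approached as far as the arm can. A call with a gripper value outside its range is refused whole. The fingers move at their own pace and stop on an object; the grip force is fixed at half the most. Time passes only in rows, so rows that repeat a pose let the fingers close. It gives the time, the measured TCP pose, the force and the opening at its end, in the units of the state.
- ctrl.get_obs(): the state, without advancing time (a new reading comes with each control period).
- ctrl.snapshot(name): name is "side" or "top"; returns a dict with "image" (480x640x3 uint8, red, green, blue), "K" (3x3 intrinsics, pixels), "k1" (the pictures are not rectified: a ray, as slopes to the right and down, at radius r is drawn at 1 + k1 r^2 times it, then the intrinsics apply), "R" (3x3) and "t" (3): a world point X has camera coordinates R X + t. Camera axes: x right, y down, z forward; pixel columns grow to the right and rows downward; lengths in m; the calibration is good to about 2 mm. A picture is of the moment at which its call begins. There is no depth.
- ctrl.close_job(): hands the job in, once; it reports no verdict.
Trained networks look in a picture, given as the dict that the camera call returned (one of the last four; its "shot" number tells which), for a name from the list of things; names that differ only in an ending like _2 or _b are one class to them, and where a whole thing is asked for, a point or a joint stands for the part that bears it (a point fixed in the world has none). Each returns a list of dicts, best first, with "confidence" (0 to 1); they miss things now and then, are a little off and sometimes report something else, mostly with a low value. They report only what shows in the picture. A call takes as long as a camera call.
- ctrl.recognise(picture, label): "extent" ([left, top, right, bottom] in pixels, round what is visible of it).
- ctrl.trace(picture, label): "region" (480x640 bool, what is visible of it) and "extent" ([left, top, right, bottom] in pixels, round what is visible of it).
- ctrl.mark_of(picture, label): "at" ([row, column] in pixels: a listed point, or the origin of a listed thing).
The state is a dict: "clock": time; "joint_pos": joint angles; "qvel": joint speeds; "tau": joint torques, N m; "tool_pos": TCP position; "orientation": TCP orientation; "force": force on the tool from outside, world axes, zero at the start; "moment": the same for the moment, N m; "opening": finger opening in m.
Only numpy, scipy, OpenCV 4.12 (cv2) and the standard library are available. Lean on these libraries where they do the work, as an engineer would, in place of code of your own. Each camera call takes 0.05 s, during which the arm holds its last target.

## Working session

There is one attempt and no reset: what is moved stays moved. The work goes in short steps, Python scripts to look and compute and a tool call to move; the robot and the scene stay as the last step left them, time stands still between calls to the robot, and variables do not carry over. Pictures are saved under pics/ and viewed, and the job is handed in when it is done.

Besides the shell and the picture viewer there is one more tool, called after "Call:" as name(argument=value, ...), one argument or row to a line, values as JSON. carry_out: Moves the arm, as the interface text tells. Its arguments: {"type":"object","properties":{"moves":{"type":"string"}},"required":["moves"]}

```bash
mkdir -p pics
cat > h.py <<'E'
import numpy as np, cv2
from plant import ctrl
def snap(n,f=None):
    s=ctrl.snapshot(n)
    if f: cv2.imwrite('pics/'+f,cv2.cvtColor(s['image'],cv2.COLOR_RGB2BGR))
    return s
def proj(s,X):
    c=np.array(s['R'])@np.array(X,float)+s['t']; a=c[:2]/c[2]; a=a*(1+s['k1']*(a@a)); K=np.array(s['K'])
    return K[0,0]*a[0]+K[0,2],K[1,1]*a[1]+K[1,2]
def ray(s,u,v):
    K=np.array(s['K']); d=np.array([(u-K[0,2])/K[0,0],(v-K[1,2])/K[1,1]]); a=d.copy()
    for _ in range(20): a=d/(1+s['k1']*(a@a))
    R=np.array(s['R']); return -R.T@np.array(s['t']), R.T@np.array([a[0],a[1],1])
def onz(s,u,v,z):
    o,d=ray(s,u,v); return o+d*(z-o[2])/d[2]
E
python3 - <<'E'
from h import *
for n in ('top','side'):
    s=snap(n,n+'0.png'); print(n,(-np.array(s['R']).T@s['t']).round(3))
    for l,z in [('stand',0),('blade_a_tip',.0675),('lever_a_bar',.126),('salt_centre',.045),('spice_centre',.052),('cocoa_centre',.048)]:
        for m in ctrl.mark_of(s,l)[:4]:
            r,c=m['at']; print(l,round(m['confidence'],2),round(c),round(r),onz(s,c,r,z).round(4))
print(ctrl.get_obs())
E
```

```text
top [0.511 0.086 0.953]
stand 0.71 335 274 [0.572 0.065 0.   ]
stand 0.66 336 250 [0.6248 0.063  0.    ]
blade_a_tip 0.97 333 273 [0.5687 0.0702 0.0675]
lever_a_bar 0.69 373 273 [ 0.5666 -0.0035  0.126 ]
lever_a_bar 0.44 340 231 [0.6461 0.0603 0.126 ]
salt_centre 0.84 226 247 [0.6192 0.2949 0.045 ]
spice_centre 0.71 437 286 [ 0.5499 -0.1423  0.052 ]
cocoa_centre 0.66 223 214 [0.6907 0.3056 0.048 ]
side [ 0.627 -0.688  0.732]
stand 0.69 322 292 [0.625  0.0584 0.    ]
stand 0.54 320 200 [0.6119 0.3645 0.    ]
blade_a_tip 0.94 292 265 [0.5682 0.0552 0.0675]
salt_centre 0.65 319 199 [0.6099 0.3018 0.045 ]
spice_centre 0.73 275 365 [ 0.5588 -0.1582  0.052 ]
cocoa_centre 0.94 355 200 [0.6875 0.2986 0.048 ]
{'clock': 0.7, 'joint_pos': array([-5.52290698e+01,  2.05436433e+01,  6.81068257e-01, -6.26922771e-04,
       -7.01371125e+01, -1.65073553e+01]), 'qvel': array([-0.04104182, -0.04951668,  0.03854917,  0.04025964,  0.02383289,
        0.03778519]), 'tau': array([ 8.25977677e-04, -5.82162201e+01,  2.93250597e+01,  7.00123653e+00,
        1.25902446e-02, -4.02108162e-05]), 'tool_pos': array([ 0.21150874, -0.64096336,  0.40468318]), 'orientation': array([-1.79999868e+02,  6.54093395e-04, -1.61736638e+02]), 'force': array([ 0.12572758,  0.41113452, -0.0277148 ]), 'moment': array([-0.02444916,  0.01615319, -0.00766151]), 'opening': 0.08765014903799788}
```

View pics/top0.png

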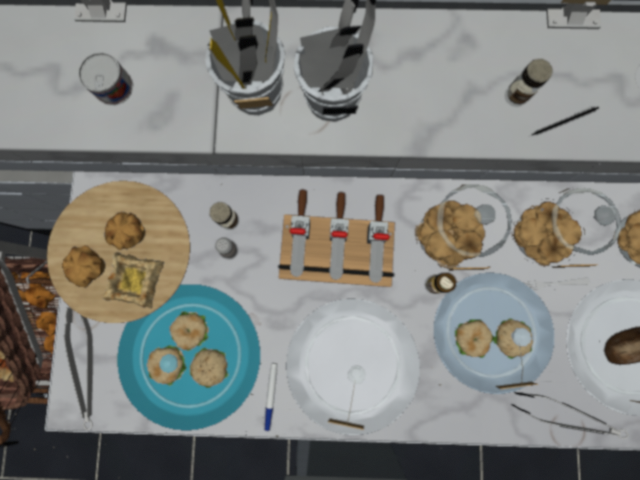

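View pics/side0.png

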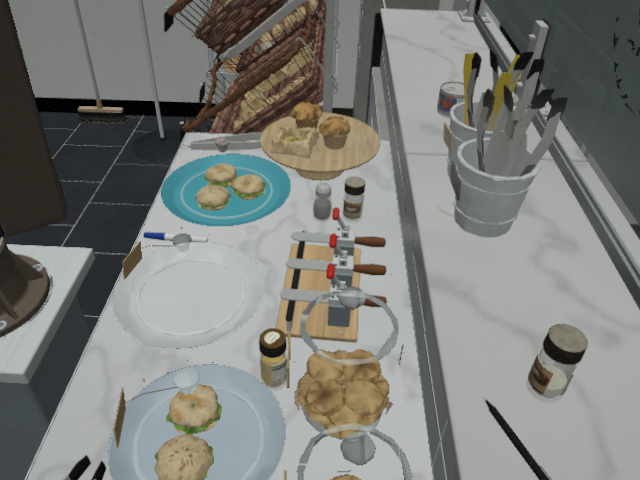

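Run:
```python
from h import *
s=snap('top'); im=s['image'].astype(int)
m=((im[...,0]>150)&(im[...,1]<80)&(im[...,2]<80)).astype(np.uint8)
n,l,st,c=cv2.connectedComponentsWithStats(m)
for i in range(1,n):
    if st[i,4]>8: print('red',c[i].round(1),st[i],onz(s,*c[i],.130).round(4))
g=cv2.cvtColor(s['image'],cv2.COLOR_RGB2BGR)[180:300,260:460]
cv2.imwrite('pics/z1.png',cv2.resize(g,None,fx=4,fy=4,interpolation=cv2.INTER_CUBIC))
d=snap('side'); im=d['image'].astype(int)
m=((im[...,0]>150)&(im[...,1]<80)&(im[...,2]<80)).astype(np.uint8)
n,l,st,c=cv2.connectedComponentsWithStats(m)
for i in range(1,n):
    if st[i,4]>8: print('red',c[i].round(1),st[i],onz(d,*c[i],.126).round(4))
g=cv2.cvtColor(d['image'],cv2.COLOR_RGB2BGR)[170:350,250:410]
cv2.imwrite('pics/z2.png',cv2.resize(g,None,fx=3.3,fy=3.3,interpolation=cv2.INTER_CUBIC))
for l in ('blade_a','lever_a'):
  for r in ctrl.recognise(s,l): print(l,r)
```

```text
red [296.9 230.5] [291 229  13   4  49] [0.6444 0.142  0.13  ]
red [338.8 233.5] [332 232  14   4  50] [0.6405 0.0621 0.13  ]
red [381.4 235.9] [375 234  14   5  48] [ 0.6378 -0.0188  0.13  ]
red [335.6 212.1] [333 208   6   9  40] [0.6442 0.1446 0.126 ]
red [332.6 239.1] [330 234   6  11  53] [0.64   0.0639 0.126 ]
red [330.2 269.4] [327 264   7  12  64] [ 0.6373 -0.0157  0.126 ]
blade_a {'extent': [330.7, 239.2, 343.5, 276.8], 'confidence': 0.78}
blade_a {'extent': [373.0, 237.3, 384.2, 282.4], 'confidence': 0.75}
blade_a {'extent': [291.6, 232.8, 305.0, 277.5], 'confidence': 0.74}
lever_a {'extent': [331.5, 227.6, 346.9, 236.9], 'confidence': 0.63}
lever_a {'extent': [371.8, 225.9, 387.6, 237.7], 'confidence': 0.54}
lever_a {'extent': [291.4, 222.7, 301.7, 237.5], 'confidence': 0.49}
```

View pics/z1.png

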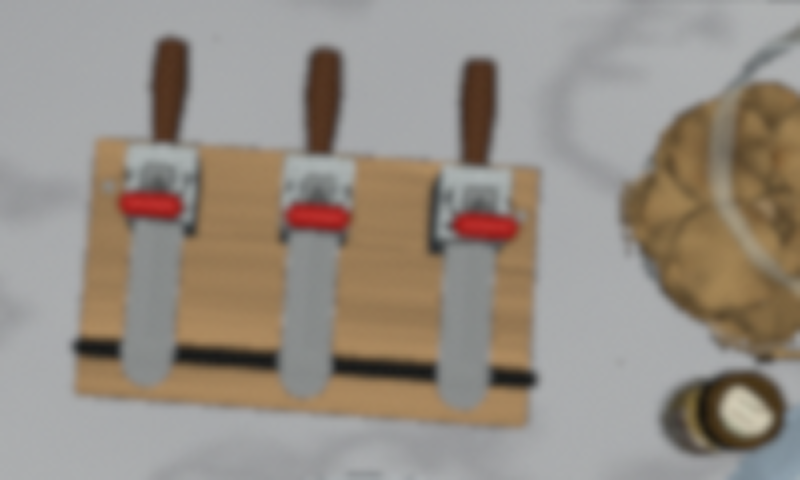

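View pics/z2.png

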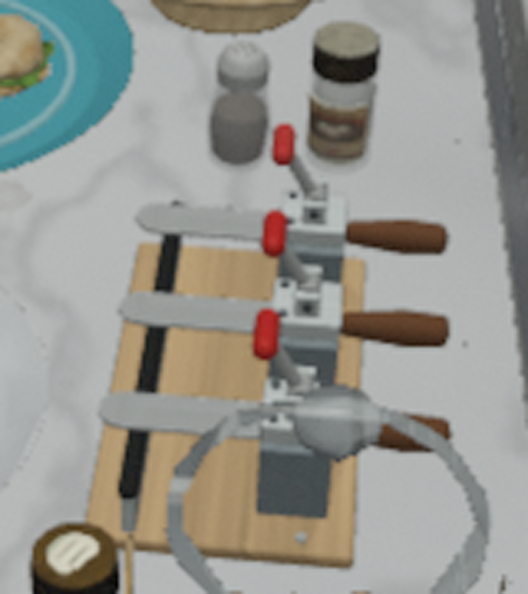

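Run:
```python
from h import *
a=snap('top');b=snap('side')
def tri(p,q):
    o,d=ray(a,*p);o2,e=ray(b,*q)
    A=np.c_[d,-e]; t=np.linalg.lstsq(A,o2-o,rcond=None)[0]
    return ((o+t[0]*d+o2+t[1]*e)/2).round(3), np.linalg.norm(o+t[0]*d-o2-t[1]*e).round(3)
print('ring',tri((475,222),(349,327)));print('knob',tri((486,213),(350,298)))
print('knob2',tri((605,214),(358,445)))
for x in [(-55)]: pass
for p in [(296.2,276),(336,279),(375.5,282)]: print('end',onz(a,*p,.069).round(4))
for p in [(136/3.3+250,217/3.3+170),(120/3.3+250,310/3.3+170),(101/3.3+250,410/3.3+170)]: print('end side',onz(b,*p,.067).round(4))
```

```text
ring (array([ 0.662, -0.182,  0.172]), np.float64(0.004))
knob (array([ 0.664, -0.182,  0.228]), np.float64(0.003))
knob2 (array([ 0.67 , -0.384,  0.22 ]), np.float64(0.001))
end [0.5614 0.1445 0.069 ]
end [0.5573 0.0641 0.069 ]
end [ 0.5533 -0.0152  0.069 ]
end side [0.561  0.1417 0.067 ]
end side [0.5584 0.0591 0.067 ]
end side [ 0.5549 -0.0193  0.067 ]
```

Call:
carry_out(
  moves="0 -0.587 0.634 0 0 0 0.36;0 -0.587 0.634 0 0 0 0.36;0 -0.587 0.634 0 0 0 0.36;0 -0.587 0.634 0 0 0 0.36;0 -0.587 0.634 0 0 0 0.36;0 -0.587 0.634 0 0 0 0.36;0 -0.587 0.634 0 0 0 0.36;0 -0.587 0.634 0 0 0 0.36;0 -0.587 0.634 0 0 0 0.36;0 -0.587 0.634 0 0 0 0.36;0 -0.587 0.634 0 0 0 0.36;0 -0.587 0.634 0 0 0 0.36;0 -0.587 0.634 0 0 0 0.36;0 -0.587 0.634 0 0 0 0.36;0 -0.587 0.634 0 0 0 0.36;0 -0.587 0.634 0 0 0 0.36;0 -0.587 0.634 0 0 0 0.36;0 -0.587 0.634 0 0 0 0.36;0 -0.587 0.634 0 0 0 0.36;0 -0.587 0.634 0 0 0 0.36",
)

```text
clock: 3.0
tool_pos: [0.57, 0.1448, 0.4043]
orientation: [-180.0, -0.0, 177.7]
force: [0.3, -0.3, -0.1]
opening: 0.0006
```

Call:
carry_out(
  moves="0 0 0 0.05 0 0 0;0 0 0 0.1 0 0 0;0 0 0 0.125 0 0 0;0 0 0 0.135 0 0 0;0 0 0 0.141 0 0 0;0 0 0 0.141 0 0 0",
)

```text
clock: 3.6
tool_pos: [0.5705, 0.1446, 0.2645]
orientation: [180.0, 0.1, 177.6]
force: [-0.3, 0.4, -0.0]
opening: 0.0004
```

Run:
```python
from h import *
print(ctrl.tip_extent)
d=snap('side'); print(ctrl.get_obs()['force'],ctrl.get_obs()['tool_pos'])
g=cv2.cvtColor(d['image'],cv2.COLOR_RGB2BGR)[100:320,220:440]
cv2.imwrite('pics/z3.png',cv2.resize(g,None,fx=2.7,fy=2.7,interpolation=cv2.INTER_CUBIC))
```

```text
0.1781
[-0.66719442  0.33052171  0.54618919] [0.57071328 0.14487354 0.26510553]
```

View pics/z3.png

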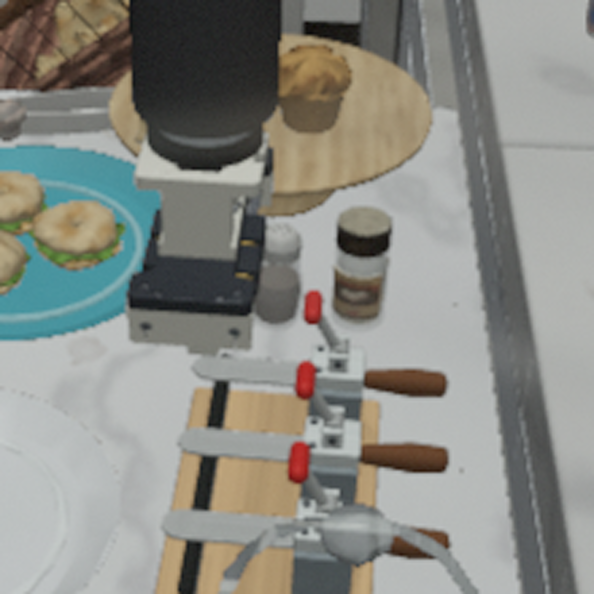

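Call:
carry_out(
  moves="0 0 0 0.01 0 0 0;0 0 0 0.015 0 0 0;0 0 0 0.018 0 0 0;0 0 0 0.021 0 0 0;0 0 0 0.024 0 0 0;0 0 0 0.026 0 0 0;0 0 0 0.026 0 0 0;0 0 0 0.026 0 0 0",
)

```text
clock: 4.45
tool_pos: [0.5704, 0.1451, 0.238]
orientation: [180.0, 0.0, 177.7]
force: [-2.2, -0.2, 6.2]
opening: 0.0
```

Call:
carry_out(
  moves="0 0 0 0.002 0 0 0;0 0 0 0.004 0 0 0;0 0 0 0.005 0 0 0;0 0 0 0.006 0 0 0;0 0 0 0.006 0 0 0",
)

```text
clock: 4.95
tool_pos: [0.5708, 0.1451, 0.2326]
orientation: [180.0, 0.1, 177.7]
force: [-0.7, -1.3, 8.7]
opening: 0.0005
```

Call:
carry_out(
  moves="0 0 0 0.001 0 0 0;0 0 0 0.001 0 0 0;0 0 0 0.002 0 0 0;0 0 0 0.002 0 0 0",
)

```text
clock: 5.35
tool_pos: [0.5709, 0.1451, 0.2315]
orientation: [180.0, 0.1, 177.7]
force: [-3.8, -2.2, 15.2]
opening: 0.0004
```

Call:
carry_out(
  moves="0 0 0 0.0005 0 0 0;0 0 0 0.0005 0 0 0;0 0 0 0.001 0 0 0;0 0 0 0.001 0 0 0;0 0 0 0.001 0 0 0",
)

```text
clock: 5.85
tool_pos: [0.571, 0.1451, 0.2311]
orientation: [180.0, 0.2, 177.7]
force: [-6.0, -2.0, 19.7]
opening: 0.0005
```

Call:
carry_out(
  moves="0 0 0 -0.01 0 0 0;0 0 0 -0.035 0 0 0;0 0 0 -0.035 0 0 0;0 0 -0.04 -0.035 0 0 0;0 0 -0.081 -0.035 0 0 0;0 0 -0.081 -0.035 0 0 0;0 0 -0.081 -0.03 0 0 0;0 0 -0.081 -0.03 0 0 0;0 0 -0.081 -0.03 0 0 0",
)

```text
clock: 6.75
tool_pos: [0.567, 0.0649, 0.2582]
orientation: [-180.0, -0.0, 177.7]
force: [-0.5, -0.3, 1.1]
opening: 0.0005
```

Run:
```python
from h import *
d=snap('side'); print(ctrl.get_obs()['force'],ctrl.get_obs()['tool_pos'])
g=cv2.cvtColor(d['image'],cv2.COLOR_RGB2BGR)[150:350,220:420]
cv2.imwrite('pics/z4.png',cv2.resize(g,None,fx=2.9,fy=2.9,interpolation=cv2.INTER_CUBIC))
```

```text
[-0.10334793  0.14166515  0.03931457] [0.56702805 0.06495888 0.25832317]
```

View pics/z4.png

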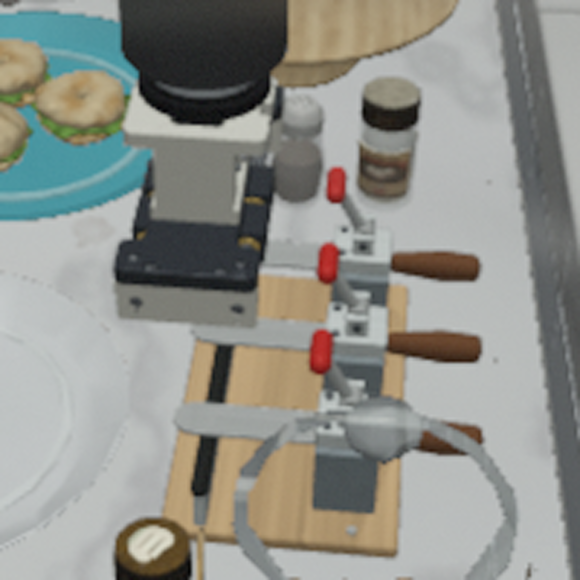

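Call:
carry_out(
  moves="0 0 0 0.007 0 0 0;0 0 0 0.011 0 0 0;0 0 0 0.014 0 0 0;0 0 0 0.017 0 0 0;0 0 0 0.02 0 0 0;0 0 0 0.02 0 0 0;0 0 0 0.02 0 0 0",
)

```text
clock: 7.5
tool_pos: [0.567, 0.0642, 0.2389]
orientation: [180.0, 0.0, 177.6]
force: [-2.6, 1.6, 5.6]
opening: 0.0007
```

Call:
carry_out(
  moves="0 0 0 0.002 0 0 0;0 0 0 0.004 0 0 0;0 0 0 0.005 0 0 0;0 0 0 0.006 0 0 0;0 0 0 0.006 0 0 0",
)

```text
clock: 8.0
tool_pos: [0.5674, 0.0642, 0.2335]
orientation: [180.0, 0.1, 177.7]
force: [-1.9, 1.2, 7.9]
opening: 0.0005
```

Call:
carry_out(
  moves="0 0 0 0.001 0 0 0;0 0 0 0.002 0 0 0;0 0 0 0.0025 0 0 0;0 0 0 0.0025 0 0 0;0 0 0 0.0025 0 0 0",
)

```text
clock: 8.5
tool_pos: [0.5675, 0.0642, 0.2317]
orientation: [180.0, 0.1, 177.7]
force: [-3.3, 1.1, 13.7]
opening: 0.0005
```

Call:
carry_out(
  moves="0 0 0 0.0005 0 0 0;0 0 0 0.001 0 0 0;0 0 0 0.0012 0 0 0;0 0 0 0.0012 0 0 0;0 0 0 0.0012 0 0 0;0 0 0 0.0012 0 0 0",
)

```text
clock: 9.1
tool_pos: [0.5675, 0.0642, 0.2313]
orientation: [180.0, 0.2, 177.7]
force: [-6.9, 1.7, 19.8]
opening: 0.0002
```

Call:
carry_out(
  moves="0 0 0 -0.01 0 0 0;0 0 0 -0.035 0 0 0;0 0 0 -0.035 0 0 0;0 0.001 -0.04 -0.035 0 0 0;0 0.001 -0.08 -0.035 0 0 0;0 0.001 -0.08 -0.035 0 0 0;0 0.001 -0.08 -0.03 0 0 0;0 0.001 -0.08 -0.03 0 0 0;0 0.001 -0.08 -0.03 0 0 0",
)

```text
clock: 10.0
tool_pos: [0.5627, -0.0151, 0.2585]
orientation: [-180.0, -0.0, 177.7]
force: [-0.1, -0.3, 0.6]
opening: 0.0004
```

Call:
carry_out(
  moves="0 0 0 0.007 0 0 0;0 0 0 0.011 0 0 0;0 0 0 0.014 0 0 0;0 0 0 0.017 0 0 0;0 0 0 0.02 0 0 0;0 0 0 0.02 0 0 0;0 0 0 0.02 0 0 0",
)

```text
clock: 10.7
tool_pos: [0.5627, -0.0157, 0.2391]
orientation: [180.0, 0.0, 177.6]
force: [0.1, 1.1, 1.9]
opening: 0.0008
```

Call:
carry_out(
  moves="0 0 0 0.002 0 0 0;0 0 0 0.004 0 0 0;0 0 0 0.005 0 0 0;0 0 0 0.006 0 0 0;0 0 0 0.006 0 0 0",
)

```text
clock: 11.2
tool_pos: [0.563, -0.0157, 0.2332]
orientation: [180.0, 0.1, 177.6]
force: [1.5, 0.4, 3.0]
opening: 0.0002
```

Right blade is the soft one.

Call:
carry_out(
  moves="0 0 0 0.001 0 0 0;0 0 0 0.002 0 0 0;0 0 0 0.003 0 0 0;0 0 0 0.003 0 0 0;0 0 0 0.003 0 0 0",
)

```text
clock: 11.7
tool_pos: [0.5632, -0.0157, 0.231]
orientation: [180.0, 0.1, 177.7]
force: [0.4, 1.2, 10.5]
opening: 0.0001
```

Call:
carry_out(
  moves="0 0 0 0.0005 0 0 0;0 0 0 0.001 0 0 0;0 0 0 0.001 0 0 0;0 0 0 0.001 0 0 0;0 0 0 0.001 0 0 0",
)

```text
clock: 12.2
tool_pos: [0.5633, -0.0157, 0.2306]
orientation: [180.0, 0.1, 177.7]
force: [-0.7, 0.8, 14.9]
opening: 0.0001
```

Call:
carry_out(
  moves="0 0 0 -0.01 0 0 0;0 0 0 -0.05 0 0 0;0 0 0 -0.09 0 0 0;0 0 0 -0.12 0 0 0;0 0 0 -0.12 0 0 0",
)

```text
clock: 12.7
tool_pos: [0.5632, -0.0158, 0.3532]
orientation: [179.9, 0.3, 177.7]
force: [0.2, 0.5, 0.1]
opening: 0.0004
```

Run:
```python
from h import *
o=ctrl.get_obs(); print(o['force'],o['tool_pos'],o['joint_pos'])
d=snap('side','s5.png'); t=snap('top','t5.png')
for r in (150,162,175): print(r,[onz(t,380,r,z).round(3) for z in (0,.1,.15)])
for z in (.1,.14,.172): print('dome left edge top', z, onz(t,438,225,z).round(3), 'side edges',onz(d,301,330,z).round(3),onz(d,397,330,z).round(3))
```

```text
[0.16978405 0.50181743 0.06906211] [ 0.56318536 -0.01580319  0.35317443] [ 1.83126284e+01  1.22902953e+01 -1.79742153e+01  5.21753596e-02
 -5.94100693e+01 -1.10677396e+02]
150 [array([ 0.854, -0.031,  0.   ]), array([ 0.818, -0.019,  0.1  ]), array([ 0.8  , -0.013,  0.15 ])]
162 [array([ 0.826, -0.032,  0.   ]), array([ 0.793, -0.019,  0.1  ]), array([ 0.777, -0.013,  0.15 ])]
175 [array([ 0.796, -0.032,  0.   ]), array([ 0.766, -0.019,  0.1  ]), array([ 0.751, -0.013,  0.15 ])]
dome left edge top 0.1 [ 0.667 -0.134  0.1  ] side edges [ 0.596 -0.127  0.1  ] [ 0.742 -0.118  0.1  ]
dome left edge top 0.14 [ 0.659 -0.124  0.14 ] side edges [ 0.598 -0.163  0.14 ] [ 0.735 -0.154  0.14 ]
dome left edge top 0.172 [ 0.654 -0.115  0.172] side edges [ 0.6   -0.191  0.172] [ 0.729 -0.183  0.172]
```

View pics/s5.png

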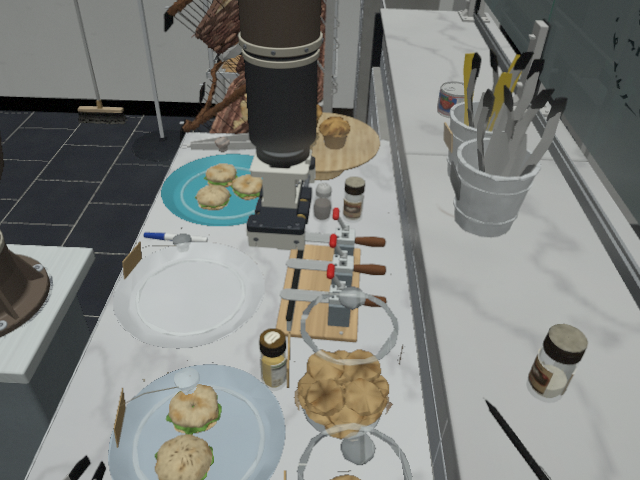

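View pics/t5.png

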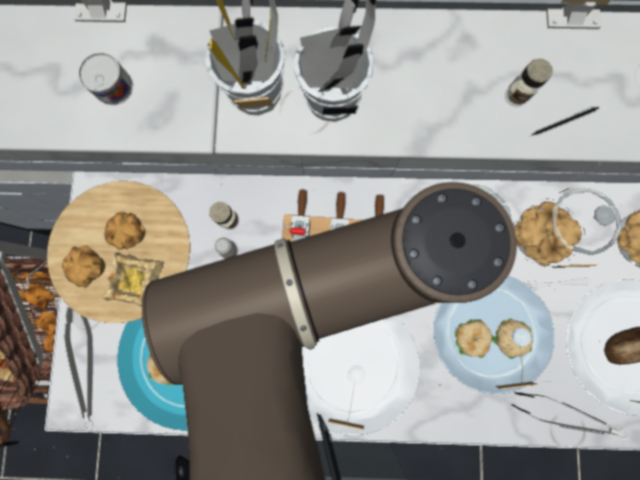

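Call:
carry_out(
  moves="0 -0.039 0.021 0 0 0 0;0 -0.039 0.021 0.03 0 0 0;0 -0.039 0.021 0.061 0 0 0;0 -0.039 0.021 0.061 0 0 0;0 -0.039 0.021 0.061 0 0 0",
)

```text
clock: 13.3
tool_pos: [0.6021, 0.0034, 0.2869]
orientation: [-179.9, -0.2, 177.6]
force: [0.3, 0.3, 0.5]
opening: 0.0007
```

Run:
```python
from h import *
o=ctrl.get_obs(); print(o['force'],o['tool_pos'])
d=snap('side')
g=cv2.cvtColor(d['image'],cv2.COLOR_RGB2BGR)[170:370,240:440]
cv2.imwrite('pics/z6.png',cv2.resize(g,None,fx=2.9,fy=2.9,interpolation=cv2.INTER_CUBIC))
```

```text
[0.32172041 0.27601569 0.46033049] [0.60205139 0.00339424 0.2868524 ]
```

View pics/z6.png

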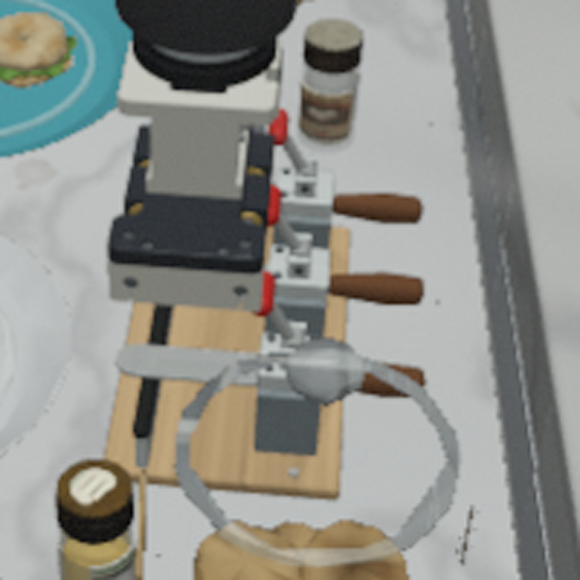

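Call:
carry_out(
  moves="0 -0.005 0 -0.005 0 0 0;0 -0.01 0 -0.005 0 0 0;0 -0.015 0 -0.005 0 0 0;0 -0.02 0 -0.005 0 0 0;0 -0.025 0 -0.005 0 0 0;0 -0.03 0 -0.005 0 0 0;0 -0.03 0 -0.005 0 0 0",
)

```text
clock: 14.05
tool_pos: [0.6331, 0.0023, 0.2928]
orientation: [-180.0, 0.0, 177.6]
force: [-0.2, 0.7, 0.2]
opening: 0.0009
```

Run:
```python
from h import *
o=ctrl.get_obs(); print(o['force'],o['tool_pos'])
d=snap('side')
g=cv2.cvtColor(d['image'],cv2.COLOR_RGB2BGR)[170:370,240:440]
cv2.imwrite('pics/z7.png',cv2.resize(g,None,fx=2.9,fy=2.9,interpolation=cv2.INTER_CUBIC))
```

```text
[-0.15783243  0.70739607  0.16525813] [0.63306927 0.00233816 0.29278159]
```

View pics/z7.png

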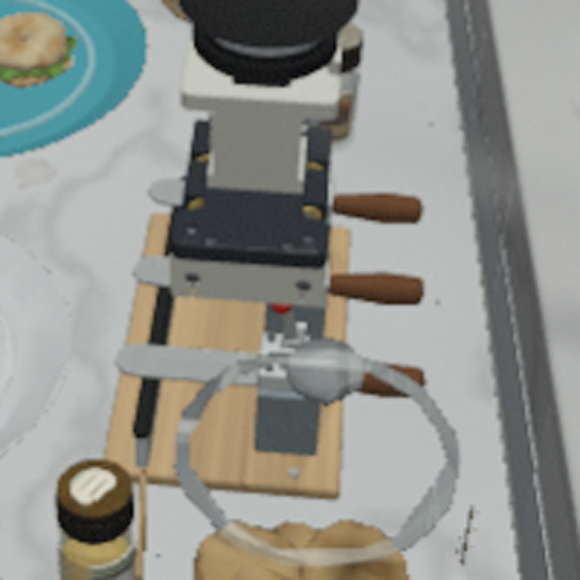

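Call:
carry_out(
  moves="0 -0.004 0 0 0 0 0;0 -0.008 0 0 0 0 0;0 -0.012 0 0 0 0 0;0 -0.016 0 0 0 0 0;0 -0.02 0 0 0 0 0",
)

```text
clock: 14.6
tool_pos: [0.6527, 0.0015, 0.2928]
orientation: [180.0, -0.0, 177.6]
force: [-1.1, -0.9, 0.3]
opening: 0.0004
```

Call:
carry_out(
  moves="0 -0.002 0 0 0 0 0;0 -0.004 0 0 0 0 0",
)

```text
clock: 14.8
tool_pos: [0.6563, 0.0013, 0.2924]
orientation: [-180.0, -0.1, 177.6]
force: [-2.0, 0.6, -2.1]
opening: 0.0002
```

Call:
carry_out(
  moves="0 -0.002 0 0 0 0 0;0 -0.004 0 0 0 0 0;0 -0.004 0 0 0 0 0",
)

```text
clock: 15.1
tool_pos: [0.6605, 0.0012, 0.2927]
orientation: [-180.0, -0.0, 177.6]
force: [-1.6, 0.2, -1.8]
opening: 0.0008
```

Call:
carry_out(
  moves="0 -0.002 0 0 0 0 0;0 -0.004 0 0 0 0 0;0 -0.004 0 0 0 0 0",
)

```text
clock: 15.4
tool_pos: [0.6628, 0.001, 0.2925]
orientation: [-180.0, -0.3, 177.6]
force: [-10.1, 2.0, 2.4]
opening: 0.0002
```

Call:
carry_out(
  moves="0 0.001 0 0 0 0 0;0 0.015 0 0 0 0 0;0 0.04 0 0 0 0 0;0 0.06 0 -0.02 0 0 0;0 0.06 0 -0.06 0 0 0;0 0.09 0.03 -0.1 0 0 0;0 0.14 0.05 -0.13 0 0 0;0 0.19 0.05 -0.13 0 0 0;0 0.21 0.05 -0.13 0 0 0;0 0.21 0.05 -0.13 0 0 0",
)

```text
clock: 16.4
tool_pos: [0.4536, 0.0596, 0.4253]
orientation: [179.8, 0.3, 177.8]
force: [-0.2, 0.5, 2.2]
opening: 0.0004
```

Run:
```python
from h import *
o=ctrl.get_obs(); print(o['force'],o['tool_pos'])
d=snap('side')
im=d['image'].astype(int)
m=((im[...,0]>150)&(im[...,1]<80)&(im[...,2]<80)).astype(np.uint8)
n,l,st,c=cv2.connectedComponentsWithStats(m)
for i in range(1,n):
    if st[i,4]>8: print('red',c[i].round(1),st[i],onz(d,*c[i],.126).round(4))
g=cv2.cvtColor(d['image'],cv2.COLOR_RGB2BGR)[170:370,240:440]
cv2.imwrite('pics/z8.png',cv2.resize(g,None,fx=2.9,fy=2.9,interpolation=cv2.INTER_CUBIC))
for l,z in [('salt_centre',.045),('spice_centre',.052),('cocoa_centre',.048)]:
  for k in ctrl.mark_of(d,l)[:1]: r,q=k['at']; print(l,onz(d,q,r,z).round(4))
```

```text
[-0.2116797   0.54170399  2.16817579] [0.45358347 0.05955138 0.42527429]
red [335.5 212.1] [333 208   6   9  42] [0.644  0.1445 0.126 ]
red [332.6 239.1] [330 234   6  11  53] [0.64   0.0639 0.126 ]
red [354.3 271.2] [352 265   6  13  64] [ 0.6769 -0.0175  0.126 ]
salt_centre [0.6176 0.3009 0.045 ]
spice_centre [ 0.5615 -0.1471  0.052 ]
cocoa_centre [0.6856 0.3038 0.048 ]
```

View pics/z8.png

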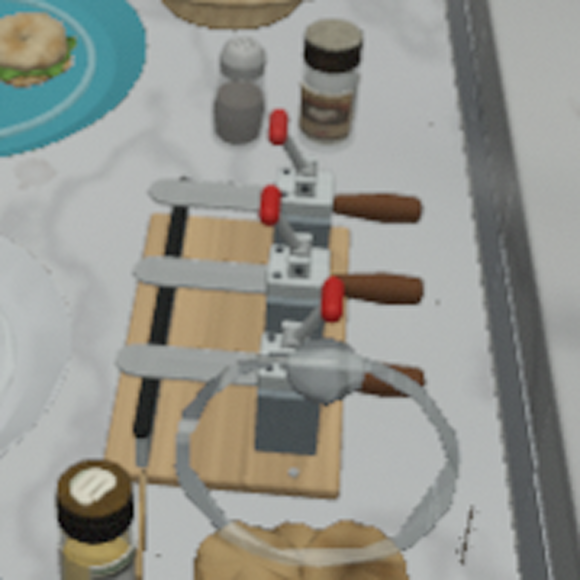

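```bash
python3 -c "
from plant import ctrl
print(ctrl.close_job())"
```

```text
the job is handed in; nothing more can be done
None
```

I pressed the three blades to their stops from left to right and opened the right-hand lever, because the right blade was the softest. The job was handed in at about 16.6 s of the 62 s allowed, and no verdict was given.

| Blade | Force about 1–2 mm short of the stop | Peak force at the stop | Finding |
|---|---|---|---|
| Left | 8.7 N | 19.7 N | good |
| Middle | 7.9 N | 19.8 N | good |
| Right | 3.0 N | 14.9 N | soft |

- **At the stop:** Each blade was held there for at least 0.2 s. I judged the stop by the sharp rise in force while the tip barely moved further, as the bend angle cannot be read directly.
- **Lever:** I pushed the right lever until the force rose to about 10 N at its end stop. The last side picture puts its bar 39.6 mm farther along, which is about 0.98 rad.
- **Other levers and blades:** The left and middle lever bars show no change from the first picture. All three blades look level again.
- **Bystanders:** The networks' positions for the salt shaker and cocoa jar differ by less than 8 mm from before. The spice jar reading differs by 11 mm. I put that down to detection scatter, since the same detector's two views at the start already differed by about 18 mm and the robot never touched the jar.
- **Robot:** It ended up well clear of everything, at x 0.45 m with the fingertips about 0.25 m up. The last vertical force reading was 2.2 N, taken just after the fast retreat.

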